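# Reach a crystal out from behind the display pieces and weigh it

### The job

A customer wants the short, broad beryl crystal weighed; it stands at the back of the stall's display stand, hemmed in by the six-sided tower, the square obelisk and the agate slice. Set those three aside, all standing upright on the padded tray, then stand the beryl upright in the middle of the scale's pan, and finally put the tower, the obelisk and the slice each back upright on the very spot where it stood at the start. Do not drop or tip over any stone, and leave the little pyramid and the egg where they are.

Things in the scene. Friction and masses are not known exactly. Their poses are not given: they have to be found in the camera images.
- beryl: The wanted piece: a short, broad six-sided crystal, light blue-green stone, 54 mm across flats, 62 mm across corners, 46 mm tall, about 0.3 kg. Origin: centre of its underside; z up; its +-y sides are flats (corners on +-x). On the stand's ledge; the step is about 45 mm behind its centre, tower, obelisk and slice close in front and at both sides.
- tower: Tall six-sided polished stone tower, pale blue: upright sides 40 mm across flats (46 mm across corners) up to 112 mm, then a six-sided point, 141 mm tall in all, about 0.45 kg. Origin: centre of its underside; z up; its +-x sides are flats.
- obelisk: Square stone obelisk, grey-blue: plinth 46 x 46 mm, 14 mm high, then an upright square shaft 36 x 36 mm up to 114 mm, then a pyramid point, 136 mm tall in all, about 0.42 kg. Origin: centre of its underside; z up; flat sides face +-x and +-y.
- slice: Oval banded agate slice standing on edge, fixed in a dark wooden foot: foot 38 mm (x) x 52 mm (y) x 20 mm high; slice 12 mm thick (x), up to 62 mm wide (y), top of the oval at 115 mm, about 0.2 kg. Origin: centre of the underside of the foot; z up; x is the thin direction of the slice.
- stand: Fixed display stand, 360 mm wide (y): flat black ledge 16 mm above the table, x = -118 to +50 mm, with small blank price cards near its front edge; behind it, x = +50 to +130 mm, a white step with a sloping black panel of cabochons, up to 75 mm above the table. Origin: on the table under its middle; +x points away from the robot at yaw 0.
- tray: Fixed padded tray, the side area: wooden rim with a flat black floor inside of 250 mm (x) x 150 mm (y), floor 12 mm above the table, rim 22 mm above the table and 10 mm thick. Origin: centre of its underside, on the table.
- scale: Fixed bench scale: square steel pan 130 x 130 mm, its flat top rigid and 44 mm above the table; a grey housing with a display and keys reaches 125 mm from the pan's middle on its -x side. Origin: on the table, directly under the middle of the pan.
- pyramid: Bystander: small square stone pyramid, base 48 mm, 36 mm tall, near the end of the stand's ledge. Origin: centre of its underside.
- egg: Bystander: stone egg on a small round wooden foot, one piece, 40 mm across, 50 mm tall, near the other end of the ledge. Origin: centre of its underside.
Mind the look-alikes: they are no part of the job. What is shaped like the beryl but yellow is not meant.

How it is judged:
On the way, in this order (a step that is already met when the one before it is completed fails the run):
1. the tower, the obelisk and the slice all stand upright on the tray, let go (x of tower in the frame of tray between -0.115 and 0.115 m and y of tower in the frame of tray between -0.065 and 0.065 m and z of tower in the frame of tray between 0.006 and 0.018 m and angle between each of tower, obelisk, slice's own z axis and vertical below 0.1 rad and contact force between the fingers and tower below 0.3 N and x of obelisk in the frame of tray between -0.115 and 0.115 m and y of obelisk in the frame of tray between -0.065 and 0.065 m and z of obelisk in the frame of tray between 0.006 and 0.018 m and contact force between the fingers and obelisk below 0.3 N and x of slice in the frame of tray between -0.115 and 0.115 m and y of slice in the frame of tray between -0.065 and 0.065 m and z of slice in the frame of tray between 0.006 and 0.018 m and contact force between the fingers and slice below 0.3 N), for 0.2 s.
2. the beryl stands in the middle of the scale's pan, let go (horizontal distance between beryl and scale below 0.015 m and z of beryl in the frame of scale between 0.04 and 0.05 m and angle between beryl's own z axis and vertical below 0.1 rad and contact force between the fingers and beryl below 0.3 N), for 0.2 s.
At the end, for the whole second after the job is handed in: The beryl stands upright on the scale's pan, its centre within 15 mm of the pan's middle, and the tower, the obelisk and the slice each stand upright within 15 mm of where they stood at the start, all let go and at rest (all of step 2 and distance of each of tower, obelisk, slice from where it was at the start of the episode below 0.015 m and angle between each of tower, obelisk, slice's own z axis and vertical below 0.1 rad and linear speed of each of tower, obelisk, slice, beryl below 0.02 m/s); the robot touches nothing.
It fails at once if the tower, obelisk, slice or beryl is tipped over (angle between any of tower, obelisk, slice, beryl's own z axis and vertical above 0.6 rad).
It fails at once if the tower, obelisk, slice or beryl is dropped (falls by more than about 25 mm) ((linear speed of tower above 0.7 m/s and contact force between the fingers and tower below 0.1 N) or (linear speed of obelisk above 0.7 m/s and contact force between the fingers and obelisk below 0.1 N) or (linear speed of slice above 0.7 m/s and contact force between the fingers and slice below 0.1 N) or (linear speed of beryl above 0.7 m/s and contact force between the fingers and beryl below 0.1 N)).
It fails at once if the pyramid or the egg is moved by more than 15 mm (distance of any of pyramid, egg from where it was at the start of the episode above 0.015 m).
It also fails if it takes over 141 s, if anything falls off the work surface, if the arm or the gripper's body presses on something with over 40 N, if the wrist force passes 120 N, or if a joint passes its speed limit or range.

### The arm

A 7-joint arm with a two-finger parallel gripper is mounted at the origin on the work surface. World frame = base frame: x ahead of the robot, y to its left, z up, the work surface at z = 0. Lengths are in m, angles in rad, forces in N, time in s.
With the tool pointing down it reaches from about 0.35 to 0.775 m from the base axis. Payload 3.1 kg.
Tool frame: the origin (TCP) lies on the mounting face of the last link; the fingertips stand 173 mm ahead of it and the grasp point (between the pads) lies 155 mm ahead of it; z points along the fingers, y is the direction in which the jaws open and shut (so a half turn about z gives the same grasp; the last joint's range is limited). The gripper opens to 85 mm and grips with 20 to 120 N. Pads are 22 mm wide; open, the fingers measure 114 mm over their backs; the gripper's body (76 mm by 85 mm) begins 54 mm behind the grasp point. The pads swing forward as they close: fully open they stand 13 mm farther back than shut.
Start: joints at [1.125, 0.311, 0.014, 1.512, -0.004, 1.319, -0.027], TCP at [0.216, -0.506, 0.405] pointing down, gripper open.
Joint ranges: [-2.7, 2.7], [-0.3, 1.91], [-1.27, 1.3], [0.12, 2.57], [-1.44, 4.58], [0.2, 2.03], [-3.05, 3.05]. Speed limits (rad/s): [2.79, 2.79, 3.14, 3.14, 3.14, 3.14, 3.14].

### API

Orientations are given as a rotation vector (axis times angle).
In Python, from bench import arm gives the robot as it stands. The module is installed in compiled form; this text tells all that it offers. Calls block until the motion is done:
- arm.move_pose(position, orientation): joint-space move of the TCP to a pose.
- arm.move_linear(position, frame=None, rate=0.15, f_stop=None): straight line of the TCP; frame=None keeps the orientation; rate is the mean speed in m/s. With f_stop (N) it stops when the force on the tool has changed by that much, and returns True; else False.
- arm.move_j(angles): joint-space move.
- arm.grip(opening): finger opening in m; the grip force is fixed at half the most; returns when the fingers have stopped.
- arm.dwell(seconds).
- arm.ik(position, orientation): joint angles nearest the present ones, or None.
- arm.grab_frame(name): name is "scene" or "top" or "wrist"; returns a dict with "color" (400x640x3 uint8, red, green, blue), "z_map" (400x640 float32, m along the optical axis (not along the pixel's ray), 0 where there is no reading), "intrinsics" (3x3 intrinsics, pixels), "rvec" (rotation vector, rad) and "tvec" (3), from world to camera coordinates, as OpenCV has them. Camera axes: x right, y down, z forward; pixel columns grow to the right and rows downward; lengths in m; the calibration is good to about 2 mm. A picture is of the moment at which its call begins.
A pose or a line that the arm cannot do raises arm.Unreachable and nothing moves.
- arm.sign_off(): hands the job in, once; it reports no verdict.
Readings, each from a call of its own:
- arm.get_time_s(): time.
- arm.get_joint_pos(): joint angles.
- arm.get_joint_velocities(): joint speeds.
- arm.get_joint_efforts(): joint torques, N m.
- arm.get_ee_pos(): TCP position.
- arm.get_tool_rot(): TCP orientation.
- arm.get_force(): force on the tool from outside, world axes, zero at the start.
- arm.get_wrist_torque(): the same for the moment, N m.
- arm.get_finger_gap(): finger opening in m.
Only numpy, scipy, OpenCV 4.12 (cv2) and the standard library are available. Lean on these libraries where they do the work, as an engineer would, in place of code of your own. Each camera call takes 0.05 s, during which the arm holds its last target.

## Working session

There is one attempt and no reset: what is moved stays moved. The work goes in short steps, each a Python script; the robot and the scene stay as the last script left them, time stands still between calls to the robot, and variables do not carry over. Pictures are saved under pics/ and viewed, and the job is handed in when it is done.

```bash
mkdir -p pics; cat > h.py <<'E'
import numpy as np, cv2
from bench import arm
def grab(n,save=None):
    f=arm.grab_frame(n)
    if save: cv2.imwrite('pics/'+save,cv2.cvtColor(f['color'],cv2.COLOR_RGB2BGR))
    np.savez('pics/%s_last.npz'%n,**f)
    return f
def pts(f):
    K=f['intrinsics'];z=f['z_map'].astype(float);R=cv2.Rodrigues(np.asarray(f['rvec'],float))[0];t=np.asarray(f['tvec'],float).ravel()
    v,u=np.mgrid[:z.shape[0],:z.shape[1]]
    c=np.stack([(u-K[0,2])/K[0,0]*z,(v-K[1,2])/K[1,1]*z,z],-1)
    return (c-t)@R   # world HxWx3
def ray(f,u,v,h):
    K=f['intrinsics'];R=cv2.Rodrigues(np.asarray(f['rvec'],float))[0];t=np.asarray(f['tvec'],float).ravel()
    d=R.T@np.array([(u-K[0,2])/K[0,0],(v-K[1,2])/K[1,1],1.]);o=-R.T@t
    return o+d*(h-o[2])/d[2]
E
python3 - <<'E'
from h import *
for n in ['scene','top','wrist']:
    f=grab(n,n+'0.png'); R=cv2.Rodrigues(np.asarray(f['rvec'],float))[0]
    print(n,(-R.T@np.ravel(f['tvec'])).round(3),R[2].round(2),(f['z_map']>0).mean())
print(arm.get_time_s(),arm.get_tool_rot(),arm.get_finger_gap())
E
```

```text
scene [ 1.325 -0.164  0.942] [-0.6   0.16 -0.78] 0.99593359375
top [0.413 0.017 1.215] [ 0.17 -0.03 -0.99] 0.99611328125
wrist [ 0.278 -0.479  0.373] [-0.24 -0.1  -0.96] 0.9959921875
0.15 [-3.07600836e+00 -6.29716733e-01  6.20619226e-04] 0.08526163754534714
```

View pics/top0.png

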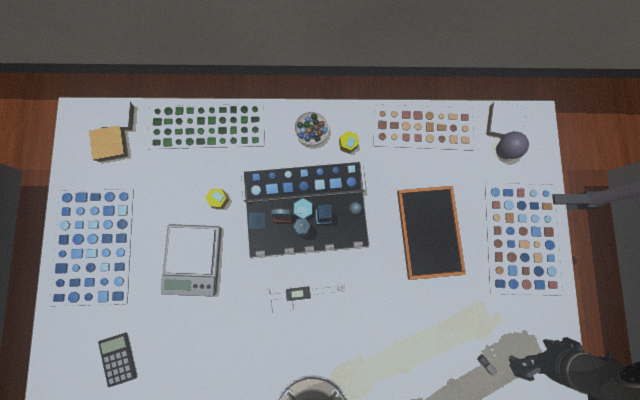

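View pics/scene0.png

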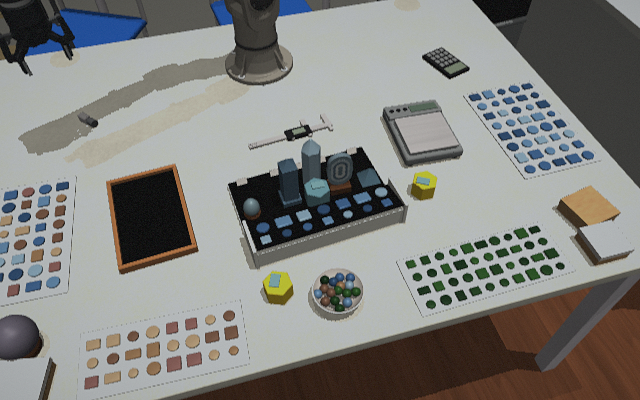

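In the top view, the stand spans about (247-367, 165-255). On it are the slice (282,215), beryl (303,208), tower (303,227), obelisk (324,214), pyramid (257,220) and egg (355,208). The scale pan is at (192,250) and the tray at (431,232). There are three beryl-like hexagons: two yellow ones at (217,198) and (349,141), and a blue-green one at (303,208) on the ledge. The blue-green one matches the description. I'll confirm it in an enlarged crop.

```bash
python3 - <<'E'
import cv2
from h import pts
import numpy as np
a=cv2.imread('pics/top0.png')[155:265,235:380]; b=cv2.imread('pics/scene0.png')[130:270,220:410]
cv2.imwrite('pics/c1.png',np.hstack([cv2.resize(a,(400,303),interpolation=cv2.INTER_NEAREST),cv2.resize(b,(400,303),interpolation=cv2.INTER_NEAREST)]))
f=dict(np.load('pics/top_last.npz')); P=pts(f)
print(f['intrinsics'])
m=lambda z0,z1,r:None
np.set_printoptions(suppress=True,precision=4)
def comp(z0,z1):
    Z=P[...,2];X=P[...,0]
    m=((Z>z0)&(Z<z1)&(X>.3)&(X<.75)&(abs(P[...,1])<.6)).astype(np.uint8)
    n,l,s,c=cv2.connectedComponentsWithStats(m)
    for i in range(1,n):
        if s[i,4]>12: q=P[l==i]; print(s[i,:5],q.mean(0),q.min(0),q.max(0))
for r in [(.04,.05),(.055,.07),(.1,.2)]: print(r);comp(*r)
E
```

```text
[[399.44065248   0.         317.34600028]
 [  0.         399.44065248 198.36345188]
 [  0.           0.           1.        ]]
(0.04, 0.05)
[206 189  21  18 278] [0.6168 0.2804 0.0451] [0.5909 0.2512 0.0403] [0.6431 0.3098 0.0499]
[261 194   8   5  13] [0.6183 0.1361 0.0465] [0.6148 0.1266 0.0402] [0.6266 0.1472 0.0499]
[349 207   9   8  14] [ 0.5741 -0.1228  0.0461] [ 0.5668 -0.1372  0.0406] [ 0.5881 -0.113   0.0497]
[252 216   8   8  29] [0.5527 0.1621 0.0439] [0.5416 0.1527 0.04  ] [0.5622 0.1734 0.0498]
[ 166  227   49   47 2001] [0.4623 0.3488 0.0448] [0.3979 0.2813 0.04  ] [0.5303 0.415  0.05  ]
[162 275  53  16 422] [0.3748 0.3542 0.0422] [0.3502 0.2772 0.04  ] [0.393  0.4254 0.0476]
(0.055, 0.07)
[ 241  162  125   39 2616] [0.6711 0.0235 0.0627] [ 0.606  -0.1592  0.055 ] [0.7225 0.2053 0.07  ]
[294 198  19  21 288] [0.5823 0.0244 0.0614] [ 0.5532 -0.0031  0.0553] [0.6129 0.0495 0.0672]
[350 202  12  11  92] [ 0.5853 -0.1314  0.0619] [ 0.5713 -0.1475  0.055 ] [ 0.6014 -0.1151  0.0698]
(0.1, 0.2)
[318 205  14  15 194] [ 0.561  -0.0359  0.1355] [ 0.5444 -0.0548  0.102 ] [ 0.5811 -0.0183  0.1544]
[271 209  21   7 119] [0.5628 0.083  0.1229] [0.5571 0.0563 0.1001] [0.5707 0.1121 0.1374]
[294 219  16  16 195] [0.5218 0.0268 0.139 ] [0.5036 0.0063 0.101 ] [0.5428 0.0474 0.1597]
```

View pics/c1.png

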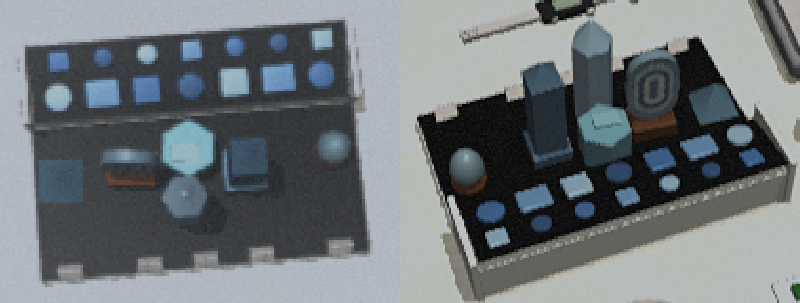

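The crop shows the blue-green hexagon at the back, with the tower in front and the slice and obelisk at its sides. That is the beryl. Next I'll locate the tray, scale and stand, and take a closer wrist view.

```bash
cat >> h.py <<'E'
from scipy.spatial.transform import Rotation as Ro
def ori(a):  # tool down, jaw axis (tool y) at world angle a
    y=np.array([np.cos(a),np.sin(a),0]);z=np.array([0,0,-1.]);x=np.cross(y,z)
    return Ro.from_matrix(np.stack([x,y,z],1)).as_rotvec()
def best(p,a):
    r=[]
    for b in (a,a+np.pi):
        q=arm.ik(p,ori(b))
        if q is not None: r.append((abs(np.asarray(q)[6]),b,np.round(q,2)))
    return sorted(r,key=lambda t:t[0])
E
python3 - <<'E'
from h import *
np.set_printoptions(suppress=True,precision=4)
f=dict(np.load('pics/top_last.npz')); P=pts(f); hsv=cv2.cvtColor(f['color'],cv2.COLOR_RGB2HSV)
def rect(m):
    n,l,s,c=cv2.connectedComponentsWithStats(m.astype(np.uint8)); i=1+np.argmax(s[1:,4])
    q=P[l==i]; print(cv2.minAreaRect(q[:,:2].astype(np.float32)),q.mean(0),s[i])
u=np.mgrid[:400,:640]; v,u=u
or_=(hsv[...,0]<18)&(hsv[...,1]>130)&(hsv[...,2]>80)&(u>390)&(u<475)&(v>175)&(v<290)
rect(or_)
rect((P[...,2]>.041)&(P[...,2]<.05)&(u>155)&(u<225)&(v>222)&(v<275))
rect((P[...,2]>.011)&(P[...,2]<.09)&(u>236)&(u<375)&(v>155)&(v<262))
y=ori(0); R=Ro.from_rotvec(arm.get_tool_rot()).as_matrix(); print(R)
for p,a in [((.53,.02,.45),0),((.52,.02,.265),0),((.58,.02,.196),np.pi/2)]: print(best(p,a))
b=best((.50,.02,.47),0)[0]
arm.move_pose((.50,.02,.47),ori(b[1]))
f=grab('wrist','w1.png');print(arm.get_time_s(),arm.get_joint_pos())
E
```

```text
((0.510084331035614, -0.2827296257019043), (0.24391713738441467, 0.009202169254422188), 4.768463134765625) [ 0.5084 -0.2829  0.0232] [399 194  13  82 213]
((0.4628893733024597, 0.3488127589225769), (0.13094915449619293, 0.12966737151145935), 87.2226791381836) [0.4624 0.3486 0.0449] [ 166  227   49   47 1952]
((0.5839706063270569, 0.015593856573104858), (0.25507694482803345, 0.36076679825782776), 5.089676380157471) [0.5846 0.0166 0.036 ] [ 241  160  129   98 9756]
[[ 0.9196  0.393  -0.0007]
 [ 0.393  -0.9196  0.0017]
 [-0.     -0.0018 -1.    ]]
[(np.float64(0.2581243890895828), 0, array([ 0.48,  0.33, -0.73,  1.46,  0.22,  1.44, -0.26])), (np.float64(2.7520160667278804), 3.141592653589793, array([ 0.68,  0.43, -1.08,  1.45,  0.38,  1.48,  2.75]))]
[(np.float64(0.34968157374672576), 0, array([ 0.43,  0.46, -0.66,  1.77,  0.32,  1.02, -0.35])), (np.float64(2.5600848383368136), 3.141592653589793, array([ 0.69,  0.62, -1.08,  1.76,  0.6 ,  1.13,  2.56]))]
[(np.float64(1.1150468949549999), 1.5707963267948966, array([ 0.41,  0.68, -0.69,  1.66,  0.5 ,  0.99,  1.12])), (np.float64(1.8497415799487924), 4.71238898038469, array([ 0.21,  0.6 , -0.38,  1.67,  0.27,  0.92, -1.85]))]
2.35 [ 0.5172  0.2512 -0.7367  1.4963  0.1693  1.4597 -0.2259]
```

View pics/w1.png

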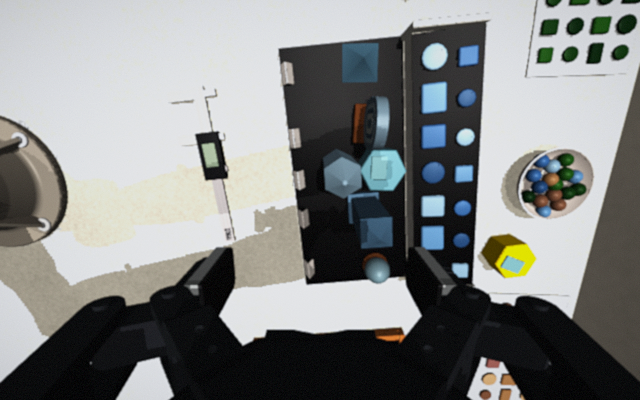

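The wrist view shows the stand from (280,45) to (490,280). The tower is at (343,174), beryl (383,170), slice (375,120), obelisk (372,222), egg (376,267) and pyramid (360,62). I'll merge the point clouds from the three views and take cross-sections.

```bash
python3 - <<'E'
from h import *
np.set_printoptions(suppress=True,precision=4)
C={n:pts(dict(np.load('pics/%s_last.npz'%n))).reshape(-1,3) for n in ['wrist','top','scene']}
A=np.vstack(list(C.values()))
g={'tower':(.522,.027,.045),'obelisk':(.561,-.036,.04),'slice':(.563,.083,.042),'beryl':(.582,.024,.04)}
zr={'tower':(.07,.126),'obelisk':(.07,.127),'slice':(.08,.128),'beryl':(.058,.068)}
for k,(x,y,r) in g.items():
    for n,c in list(C.items())+[('all',A)]:
        m=(np.abs(c[:,0]-x)<r)&(np.abs(c[:,1]-y)<r)&(c[:,2]>zr[k][0])&(c[:,2]<zr[k][1])
        q=c[m]
        if k=='beryl':
            q=q[np.hypot(q[:,0]-x,q[:,1]-y)<.036]
        if len(q)>5: print(k,n,len(q),cv2.minAreaRect(q[:,:2].astype(np.float32)))
    z=.145 if k in('tower','obelisk') else .115
    for n,c in C.items():
        q=c[(np.hypot(c[:,0]-x,c[:,1]-y)<.03)&(c[:,2]>z)]
        if len(q): print('   apex',n,len(q),q.mean(0),q[:,2].max())
E
```

```text
tower wrist 593 ((0.5354003310203552, 0.026987513527274132), (0.0630999505519867, 0.08992201089859009), 0.014101183973252773)
tower top 58 ((0.532173752784729, 0.04298519715666771), (0.07841560244560242, 0.038635775446891785), 53.8055305480957)
tower scene 338 ((0.5463438630104065, 0.03779655694961548), (0.04287751019001007, 0.06236397102475166), 3.374191999435425)
tower all 989 ((0.5352373123168945, 0.026987474411725998), (0.06342589855194092, 0.08992201089859009), 0.014101183973252773)
   apex wrist 17232 [0.5209 0.0315 0.3725] 0.3997620010456573
   apex top 51 [0.5239 0.0272 0.1501] 0.15966625387219335
   apex scene 43 [0.5311 0.028  0.1501] 0.1576858682042402
obelisk wrist 531 ((0.5545143485069275, -0.025699332356452942), (0.04971793666481972, 0.024873679503798485), 48.4614372253418)
obelisk top 39 ((0.5484591722488403, -0.032752931118011475), (0.04069289192557335, 0.01720576360821724), 62.83971405029297)
obelisk scene 319 ((0.5768342018127441, -0.04324708133935928), (0.05071868747472763, 0.028129810467362404), 51.44784927368164)
obelisk all 889 ((0.5669370889663696, -0.034705698
[... 783 characters left out ...]
0872 0.1261] 0.13249342064146566
   apex top 94 [0.5634 0.0836 0.1269] 0.13737701658662937
   apex scene 155 [0.5702 0.0841 0.1244] 0.13347609828617574
beryl wrist 1387 ((0.584075391292572, 0.026764506474137306), (0.052442729473114014, 0.05920020490884781), 89.82965850830078)
beryl top 270 ((0.5831632614135742, 0.024468692019581795), (0.05257125943899155, 0.0594378262758255), 84.185546875)
beryl scene 335 ((0.5831135511398315, 0.028482094407081604), (0.05890043079853058, 0.06666455417871475), 59.02351379394531)
beryl all 1992 ((0.5834009051322937, 0.024399710819125175), (0.06473111361265182, 0.0636085793375969), 43.06523895263672)
   apex wrist 11082 [0.563  0.025  0.3724] 0.3935796354623557
```

```bash
python3 - <<'E'
from h import *
np.set_printoptions(suppress=True,precision=4)
C={n:pts(dict(np.load('pics/%s_last.npz'%n))).reshape(-1,3) for n in ['wrist','top','scene']}
g={'tower':(.525,.027,.028,.075,.122),'obelisk':(.565,-.035,.029,.075,.122),'slice':(.564,.0845,.034,.09,.125),'beryl':(.583,.025,.036,.058,.068)}
W=400;S=5000
tiles=[]
for k,(x,y,r,a,b) in g.items():
    im=np.full((W,W,3),255,np.uint8)
    for n,col in zip(C,[(0,0,255),(0,160,0),(255,0,0)]):
        c=C[n];q=c[(np.hypot(c[:,0]-x,c[:,1]-y)<r+.004)&(c[:,2]>a)&(c[:,2]<b)]
        for p in q: cv2.circle(im,(int(W/2-(p[1]-y)*S),int(W/2-(p[0]-x)*S)),2,col,-1)
        if k!='beryl' and len(q)>20:
            # dominant wall directions
            d=[(np.histogram(q[:,:2]@[np.cos(t),np.sin(t)],np.arange(-1,1,.0015))[0].max(),round(np.degrees(t),1)) for t in np.radians(np.arange(-90,90,1.5))]
            print(k,n,len(q),sorted(d)[::-1][:5])
    cv2.putText(im,k,(5,20),0,.6,0,2);tiles.append(cv2.resize(im,(300,300)))
cv2.imwrite('pics/sec.png',np.vstack([np.hstack(tiles[:2]),np.hstack(tiles[2:])]))
E
```

```text
tower wrist 142 [(np.int64(96), np.float64(-55.5)), (np.int64(96), np.float64(-57.0)), (np.int64(93), np.float64(-58.5)), (np.int64(80), np.float64(-52.5)), (np.int64(70), np.float64(-60.0))]
tower scene 264 [(np.int64(60), np.float64(6.0)), (np.int64(59), np.float64(7.5)), (np.int64(58), np.float64(1.5)), (np.int64(58), np.float64(-57.0)), (np.int64(57), np.float64(3.0))]
obelisk wrist 441 [(np.int64(284), np.float64(-84.0)), (np.int64(269), np.float64(-87.0)), (np.int64(255), np.float64(-88.5)), (np.int64(249), np.float64(-82.5)), (np.int64(186), np.float64(-85.5))]
obelisk top 32 [(np.int64(24), np.float64(4.5)), (np.int64(24), np.float64(3.0)), (np.int64(22), np.float64(6.0)), (np.int64(16), np.float64(1.5)), (np.int64(13), np.float64(9.0))]
obelisk scene 269 [(np.int64(94), np.float64(4.5)), (np.int64(90), np.float64(1.5)), (np.int64(87), np.float64(7.5)), (np.int64(86), np.float64(3.0)), (np.int64(84), np.float64(9.0))]
slice wrist 491 [(np.int64(299), np.float64(-1.5)), (np.int64(293), np.float64(-3.0)), (np.int64(158), np.float64(0.0)), (np.int64(158), np.float64(-4.5)), (np.int64(155), np.float64(1.5))]
slice top 68 [(np.int64(30), np.float64(0.0)), (np.int64(29), np.float64(-3.0)), (np.int64(24), np.float64(-1.5)), (np.int64(22), np.float64(-4.5)), (np.int64(21), np.float64(1.5))]
slice scene 279 [(np.int64(105), np.float64(-1.5)), (np.int64(104), np.float64(-3.0)), (np.int64(100), np.float64(-4.5)), (np.int64(92), np.float64(0.0)), (np.int64(85), np.float64(1.5))]
```

View pics/sec.png

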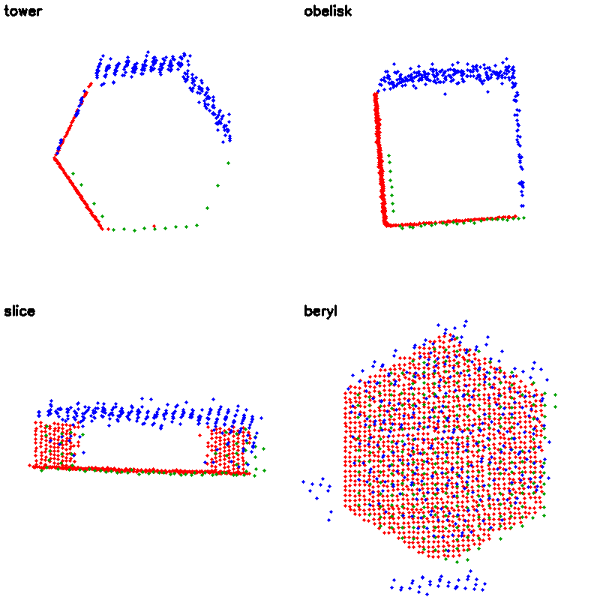

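Poses are good to about 2 mm. I'll start with the tower: jaws along its ±x flats, held high so the fingers stay above the beryl.

```bash
cat >> h.py <<'E'
import json,os
D=np.radians
G={'tower':(.5255,.028,D(3),.108,.16,.040),'obelisk':(.5655,-.035,D(4.5),.106,.152,.036),'slice':(.565,.0855,D(-2),.104,.131,.012)}
TR=(.5165,-.3625,D(4.8)); SC=(.4629,.3488,D(-2.8))
SP={'tower':(.08,0),'obelisk':(0,0),'slice':(-.08,0)}
HI=.46
def tw(k):
    c,s=np.cos(TR[2]),np.sin(TR[2]);x,y=SP[k];return TR[0]+c*x-s*y,TR[1]+s*x+c*y
def st(msg): print(msg,'t',round(arm.get_time_s(),2),'tcp',np.round(arm.get_ee_pos(),4),'F',np.round(arm.get_force(),1),'gap',round(arm.get_finger_gap(),4))
def pick(x,y,a,gz,opn,hi=HI,app=None):
    arm.grip(opn)
    arm.move_pose((x,y,hi),ori(a))
    if arm.move_linear((x,y,gz+.155),rate=.12,f_stop=12): st('CONTACT on approach');return False
    st('at');arm.grip(0.0);st('gripped')
    arm.move_linear((x,y,gz+.165),rate=.05);st('lift')
    return True
def place(x,y,a,z,opn,hi=HI):
    """z: expected TCP height at contact"""
    arm.move_pose((x,y,hi),ori(a))
    arm.move_linear((x,y,z+.012),rate=.15); st('above')
    r=arm.move_linear((x,y,z-.004),rate=.02,f_stop=4);st('touch %s'%r)
    return r
E
python3 - <<'E'
from h import *
f=dict(np.load('pics/top_last.npz'))
print('tray by pixels',ray(f,431,232,.022))
for k in G:
    x,y,a,*_=G[k]; print(k,best((x,y,.263),a)[0],best((x,y,HI),a)[0])
    X,Y=tw(k); print(' tray',(round(X,3),round(Y,3)),best((X,Y,.26),TR[2]),best((X,Y,HI),TR[2]-np.pi/2))
print('scale',best((*SC[:2],.24),SC[2]+np.pi/2),best((.5843,.026,.196),np.pi/2))
E
```

```text
tray by pixels [ 0.5152174  -0.36213869  0.022     ]
tower (np.float64(0.32699509118187264), np.float64(0.05235987755982989), array([ 0.42,  0.48, -0.68,  1.76,  0.34,  1.03, -0.33])) (np.float64(0.21773733086348182), np.float64(0.05235987755982989), array([ 0.47,  0.32, -0.74,  1.45,  0.21,  1.46, -0.22]))
 tray (np.float64(0.596), np.float64(-0.356)) [(np.float64(0.37521615389102947), np.float64(0.08377580409572781), array([ 0.78,  0.76, -0.49,  1.24,  0.35,  1.23,  0.38])), (np.float64(2.558405686077871), np.float64(3.225368457685521), array([ 0.53,  0.71, -0.03,  1.25,  0.02,  1.18, -2.56]))] [(np.float64(1.0715677020612546), np.float64(-1.4870205226991688), array([ 0.66,  0.64, -0.31,  0.9 ,  0.19,  1.63, -1.07])), (np.float64(1.9054084777381666), np.float64(1.6545721308906243), array([ 0.86,  0.73, -0.83,  0.88,  0.52,  1.69,  1.91]))]
obelisk (np.float64(0.18397885869776198), np.float64(0.07853981633974483), array([ 0.49,  0.55, -0.64,  1.64,  0.36,  1.07, -0.18])) (np.float64(0.09540623133336695), np.float64(0.07853981633974483), array([ 0.52,  0.4 , -0.71,  1.34,  0.26,  1.4
[... 1135 characters left out ...]
65198), np.float64(-1.4870205226991688), array([ 0.97,  0.37, -0.43,  1.33,  0.15,  1.48, -0.93])), (np.float64(2.1025822882187857), np.float64(1.6545721308906243), array([ 1.17,  0.43, -0.75,  1.32,  0.29,  1.5 ,  2.1 ]))]
scale [(np.float64(0.40774972919653607), np.float64(1.5219271077390553), array([-0.1 ,  0.68, -0.87,  1.62,  0.56,  1.11,  0.41])), (np.float64(2.551189951718737), np.float64(4.663519761328848), array([-0.31,  0.57, -0.52,  1.63,  0.32,  1.03, -2.55]))] [(np.float64(1.0112060931034617), 1.5707963267948966, array([ 0.49,  0.75, -0.85,  1.64,  0.63,  1.05,  1.01])), (np.float64(1.8579566110761427), 4.71238898038469, array([ 0.19,  0.61, -0.38,  1.66,  0.27,  0.93, -1.86]))]
```

```bash
python3 - <<'E'
from h import *
k='tower';x,y,a,gz,_,w=G[k]
if pick(x,y,a,gz,.075):
    grab('top','t1.png');grab('scene','s1.png')
E
python3 -c "
import cv2,numpy as np
a=cv2.imread('pics/t1.png')[155:265,235:380]; b=cv2.imread('pics/s1.png')[90:270,200:440]
cv2.imwrite('pics/c2.png',np.hstack([cv2.resize(a,(400,303)),cv2.resize(b,(400,303))]))"
```

```text
at t 4.66 tcp [0.5258 0.0281 0.2637] F [ 1.1 -1.  -0.1] gap 0.0751
gripped t 5.07 tcp [0.5256 0.0281 0.2635] F [-1.9 -0.5  5. ] gap 0.0395
lift t 5.42 tcp [0.5254 0.0279 0.2727] F [ 0.1  0.8 -5.3] gap 0.0396
```

View pics/c2.png

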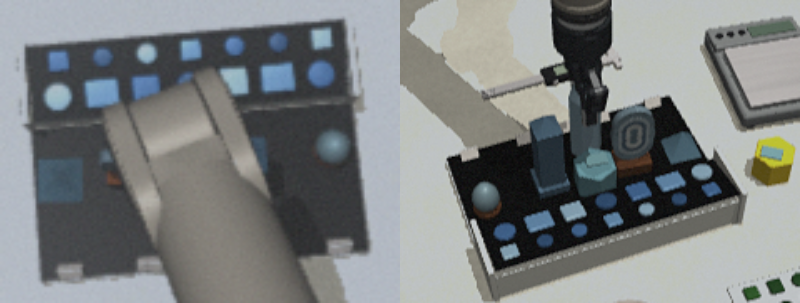

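The tower is gripped upright in the scene crop at about (585,120), gap 39.5 mm, and nothing else moved. Now it goes to the tray.

```bash
sed -i 's/f_stop=4)/f_stop=6)/' h.py; cat >> h.py <<'E'
TA=TR[2]-np.pi/2
def totray(k,z_grasp):
    x,y,a,gz,_,w=G[k]
    p=arm.get_ee_pos();arm.move_linear((p[0],p[1],HI),rate=.2)
    X,Y=tw(k); place(X,Y,TA+ (a-a),z_grasp-.004,w)
    arm.dwell(.2);arm.grip(w+.02);st('released')
    arm.move_linear((X,Y,HI-.04),rate=.25)
E
python3 - <<'E'
from h import *
totray('tower',.2635)
grab('wrist','w2.png');grab('scene','s2.png')
E
python3 -c "
import cv2,numpy as np
a=cv2.imread('pics/w2.png'); b=cv2.imread('pics/s2.png')
cv2.imwrite('pics/c3.png',np.hstack([cv2.resize(a,(400,250)),cv2.resize(b,(400,250))]))"
```

```text
above t 9.46 tcp [ 0.5968 -0.356   0.273 ] F [-0.  -0.2 -4.3] gap 0.0398
touch True t 10.06 tcp [ 0.5962 -0.3557  0.2596] F [-0.8  0.7  5.6] gap 0.0393
released t 10.59 tcp [ 0.5948 -0.3553  0.256 ] F [-0.4 -0.5  0. ] gap 0.0598
```

View pics/c3.png

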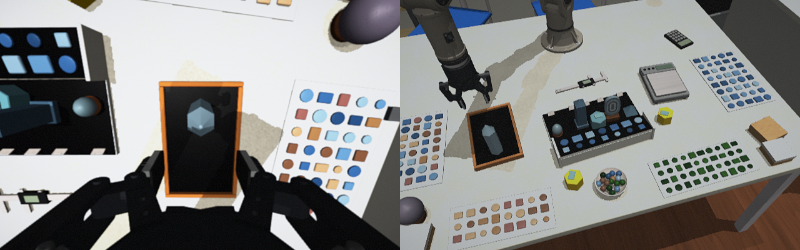

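The tower stands upright in the tray, at (201,118) in the left picture. Obelisk and slice next.

```bash
sed -i "s/^    r=arm.move_linear((x,y,z-.004).*/&\n    arm.move_linear((x,y,arm.get_ee_pos()[2]),rate=.05)/" h.py
python3 - <<'E'
from h import *
k='obelisk';x,y,a,gz,_,w=G[k]
if pick(x,y,a,gz,.065):
    totray(k,.155+gz+.0007)
    grab('wrist','w3.png')
    k='slice';x,y,a,gz,_,w=G[k]
    if pick(x,y,a,gz,.05): grab('scene','s3.png')
E
python3 -c "
import cv2,numpy as np
a=cv2.imread('pics/w3.png'); b=cv2.imread('pics/s3.png')
cv2.imwrite('pics/c4.png',np.hstack([cv2.resize(a,(400,250)),cv2.resize(b[100:280,150:440],(400,250))]))"
```

```text
at t 14.76 tcp [ 0.5659 -0.0349  0.2617] F [ 0.7 -0.3  0. ] gap 0.0651
gripped t 15.12 tcp [ 0.5655 -0.035   0.2615] F [-2.  -0.2  3.9] gap 0.0356
lift t 15.47 tcp [ 0.5655 -0.035   0.2709] F [ 0.  -0.1 -4.2] gap 0.0352
above t 19.23 tcp [ 0.517  -0.3627  0.271 ] F [-0.2 -0.  -3.4] gap 0.0355
touch True t 19.84 tcp [ 0.5164 -0.3624  0.2575] F [-0.1  0.2  6. ] gap 0.0353
released t 20.62 tcp [ 0.5164 -0.3624  0.2572] F [-0.5  0.1 -0.6] gap 0.0558
at t 25.19 tcp [0.5653 0.0857 0.2598] F [ 0.2 -0.3 -0.1] gap 0.05
gripped t 25.62 tcp [0.5652 0.0856 0.2594] F [ 1.1 -0.   1.5] gap 0.0112
lift t 25.97 tcp [0.565  0.0855 0.2692] F [-0.1  0.  -3.3] gap 0.0109
```

View pics/c4.png

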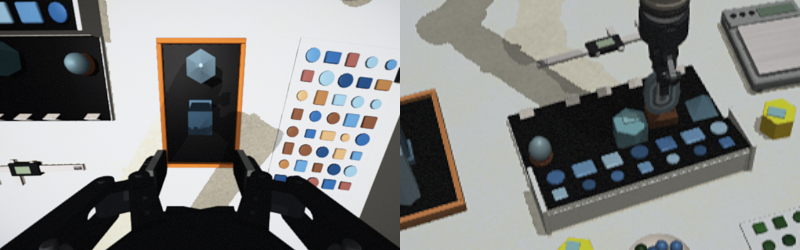

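The tower (201,68) and obelisk (200,115) stand in the tray, and the slice is gripped. I'll place it, then check the beryl.

```bash
python3 - <<'E'
from h import *
k='slice';x,y,a,gz,_,w=G[k]
totray(k,.155+gz+.0006); arm.dwell(.2)
arm.move_pose((.52,.03,.47),ori(np.pi/2))
f=grab('wrist','w4.png');grab('scene','s4.png');grab('top','t4.png');P=pts(f)
x,y=.5843,.026
q=P[(np.hypot(P[...,0]-x,P[...,1]-y)<.05)&(P[...,2]>.052)&(P[...,2]<.068)]
print(len(q),q.mean(0),cv2.minAreaRect(q[:,:2].astype(np.float32)),q[:,2].mean())
for n in ['top','scene']:
    Q=pts(dict(np.load('pics/%s_last.npz'%n)));q=Q[(np.hypot(Q[...,0]-x,Q[...,1]-y)<.036)&(Q[...,2]>.058)&(Q[...,2]<.068)]
    print(n,len(q),q.mean(0))
st('')
a=cv2.imread('pics/w4.png'); b=cv2.imread('pics/s4.png')
cv2.imwrite('pics/c5.png',np.hstack([cv2.resize(a,(400,250)),cv2.resize(b[100:300,80:400],(400,250))]))
E
```

```text
above t 30.28 tcp [ 0.4373 -0.3694  0.2687] F [ 0.7  0.7 -0.9] gap 0.0112
touch True t 30.89 tcp [ 0.4368 -0.3692  0.2554] F [-0.2 -0.4  4.7] gap 0.0114
released t 31.68 tcp [ 0.4366 -0.3691  0.2551] F [ 0.1  0.2 -0. ] gap 0.0316
1286 [0.58189145 0.0256144  0.0602127 ] ((0.593176007270813, 0.02545243501663208), (0.05374826118350029, 0.08177144080400467), 89.08859252929688) 0.06021270182290373
top 0 [nan nan nan]
scene 302 [0.58790425 0.0256335  0.06046449]
 t 34.67 tcp [0.5202 0.0291 0.4698] F [ 0.4 -0.  -0.1] gap 0.0319<stdin>:11: RuntimeWarning: Mean of empty slice.
  ret = um.true_divide(
```

View pics/c5.png

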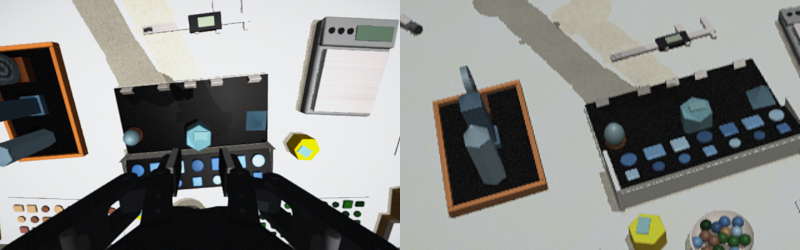

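All three stand upright in the tray, and the beryl is clear at (198,137) in the left picture. I'll refine the pan centre from this wrist view, then pick the beryl.

```bash
python3 - <<'E'
from h import *
f=dict(np.load('pics/wrist_last.npz'));P=pts(f)
m=((P[...,2]>.038)&(P[...,2]<.052)&(abs(P[...,0]-.463)<.066+.02)&(abs(P[...,1]-.349)<.085)).astype(np.uint8)
n,l,s,c=cv2.connectedComponentsWithStats(m);i=1+np.argmax(s[1:,4]);q=P[l==i]
print('pan',cv2.minAreaRect(q[:,:2].astype(np.float32)),q.mean(0))
if pick(.5835,.0257,np.pi/2,.041,.083,hi=.40):
    grab('scene','s5.png')
    p=arm.get_ee_pos();arm.move_linear((p[0],p[1],.36),rate=.2);st('up')
b=cv2.imread('pics/s5.png');cv2.imwrite('pics/c6.png',cv2.resize(b[100:280,180:460],(700,450)))
E
```

```text
pan ((0.4635821580886841, 0.35031425952911377), (0.13179820775985718, 0.13017596304416656), 87.40474700927734) [0.46065988 0.34873953 0.04424088]
at t 37.54 tcp [0.5838 0.0259 0.1968] F [-0.3  0.5 -0.1] gap 0.0832
gripped t 37.92 tcp [0.5839 0.0257 0.1967] F [ 0.7 -0.7  3.2] gap 0.0529
lift t 38.27 tcp [0.5834 0.0257 0.206 ] F [-0.4  0.4 -3.1] gap 0.0531
up t 39.23 tcp [0.5828 0.0252 0.3586] F [-0.4 -0.5 -3.7] gap 0.0533
```

View pics/c6.png

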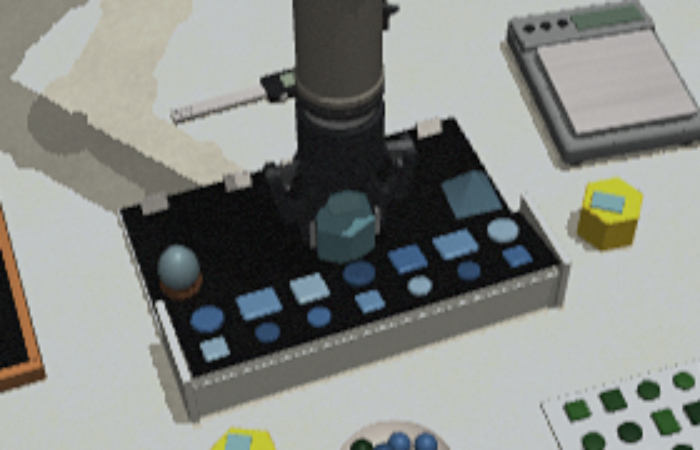

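The beryl is held at (345,228), gap 53 mm, with the pyramid (472,193) and egg (180,268) undisturbed. Now the pan.

```bash
python3 - <<'E'
from h import *
x,y=.4632,.3495
place(x,y,SC[2]+np.pi/2,.1967+.028,0,hi=.36)
arm.dwell(.2);arm.grip(.082);st('rel');arm.move_linear((x,y,.42),rate=.2);arm.dwell(.2)
f=grab('wrist','w6.png');P=pts(f);g=grab('top','t6.png')
for n,F in (('w',f),('t',g)):
    P=pts(F);q=P[(np.hypot(P[...,0]-x,P[...,1]-y)<.05)&(P[...,2]>.082)&(P[...,2]<.1)]
    if len(q): print(n,len(q),q.mean(0),cv2.minAreaRect(q[:,:2].astype(np.float32))[0])
E
```

```text
above t 41.51 tcp [0.4636 0.35   0.2378] F [ 1.2  0.3 -2.3] gap 0.0532
touch True t 42.12 tcp [0.4633 0.3495 0.2246] F [ 0.1 -0.6  5.2] gap 0.0533
rel t 42.97 tcp [0.4632 0.3494 0.2245] F [-1.4  0.3 -0.5] gap 0.0821
w 2143 [0.46135411 0.34955608 0.08849449] (0.46219098567962646, 0.3496304452419281)
t 196 [0.45652022 0.34001937 0.08891379] (0.4589778482913971, 0.3425593972206116)
```

View pics/w6.png

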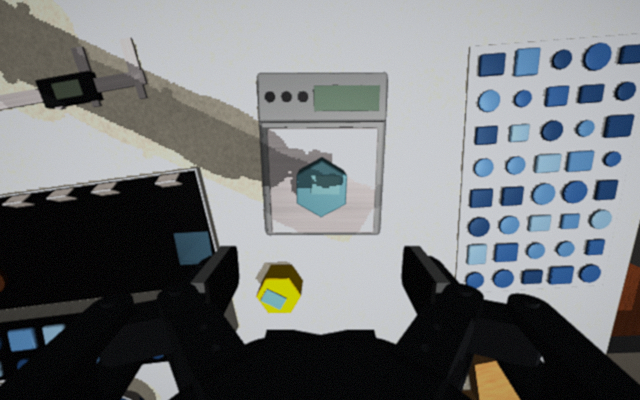

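The beryl is centred on the pan at (321,186), offset about 1 mm. Now I'll return the stones, starting with the slice.

```bash
cat >> h.py <<'E'
T0={'slice':((.4366,-.3691,.2554),(.5652,.0856)),'obelisk':((.5164,-.3624,.2575),(.5655,-.035)),'tower':((.5958,-.3556,.2597),(.5256,.0281))}
def back(k):
    (X,Y,Z),(x,y)=T0[k];a=G[k][2];w=G[k][5]
    assert pick(X,Y,TA,Z-.155,w+.025)
    arm.move_linear((X,Y,HI),rate=.2)
    place(x,y,a,Z+.004,0)
    arm.dwell(.2);arm.grip(w+.022);st('released')
    arm.move_linear((x,y,HI-.02),rate=.2)
E
python3 - <<'E'
from h import *
arm.move_pose((.5,0,.46),ori(0))
back('slice')
f=grab('wrist','w7.png');grab('scene','s7.png')
a=cv2.imread('pics/w7.png'); b=cv2.imread('pics/s7.png')
cv2.imwrite('pics/c7.png',np.hstack([cv2.resize(a,(400,250)),cv2.resize(b[100:300,80:400],(400,250))]))
E
```

```text
at t 49.48 tcp [ 0.4369 -0.3693  0.2561] F [-0.3  0.1 -0.4] gap 0.0366
gripped t 49.82 tcp [ 0.4368 -0.3692  0.2559] F [0.1 0.  1. ] gap 0.0114
lift t 50.17 tcp [ 0.4367 -0.3691  0.2656] F [-0.4  0.6 -2.8] gap 0.0113
above t 54.42 tcp [0.5656 0.086  0.2725] F [ 0.2 -0.5 -2.1] gap 0.0108
touch True t 55.02 tcp [0.5652 0.0855 0.2599] F [-0.  -1.   5.4] gap 0.0115
released t 55.82 tcp [0.5651 0.0855 0.2597] F [ 0.2 -0.2  0.8] gap 0.0343
```

View pics/c7.png

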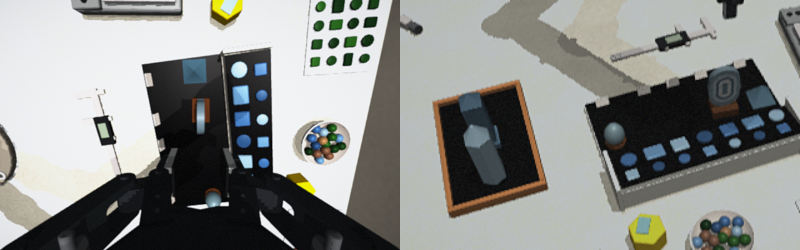

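The slice is back upright, at (200,115) in the left picture. Obelisk and tower next.

```bash
python3 - <<'E'
from h import *
back('obelisk');back('tower')
arm.move_pose((.50,.02,.47),ori(0))
arm.move_pose((.50,.02,.47),ori(0)); arm.dwell(.3)
grab('wrist','w8.png');grab('scene','s8.png')
arm.move_pose((.35,-.35,.45),ori(-np.pi/2));arm.dwell(.3);grab('top','t8.png');st('')
np.set_printoptions(suppress=True,precision=4)
for n in ['top','scene','wrist']:
    P=pts(dict(np.load('pics/%s_last.npz'%n))).reshape(-1,3);P=P[P[:,2]<.17]
    for k,(x,y),z in (('tower',(.522,.027),.145),('obelisk',(.561,-.036),.145),('slice',(.563,.083),.115),('beryl',(.463,.3495),.082)):
        r=.03 if z>.1 else .037
        q=P[(np.hypot(P[:,0]-x,P[:,1]-y)<r)&(P[:,2]>z)]
        if len(q): print(n,k,len(q),q.mean(0),q[:,2].max())
a=cv2.imread('pics/t8.png')[150:310,150:480]; b=cv2.imread('pics/s8.png')
cv2.imwrite('pics/c8.png',np.hstack([cv2.resize(a,(400,250)),cv2.resize(b[80:280,180:500],(400,250))]))
E
```

```text
at t 60.83 tcp [ 0.5168 -0.3624  0.2583] F [ 0.1  0.  -0.3] gap 0.0611
gripped t 61.17 tcp [ 0.5166 -0.3622  0.2581] F [-0.3  0.8  2.6] gap 0.0353
lift t 61.52 tcp [ 0.5163 -0.3626  0.2673] F [ 0.2 -0.2 -4.3] gap 0.0354
above t 65.28 tcp [ 0.566  -0.0348  0.2746] F [-0.6  0.3 -2.4] gap 0.0355
touch True t 65.87 tcp [ 0.5654 -0.035   0.2621] F [-0.2 -0.9  5. ] gap 0.0354
released t 66.67 tcp [ 0.5654 -0.0351  0.2619] F [-0.2 -0.4 -0.2] gap 0.058
at t 70.99 tcp [ 0.5961 -0.3557  0.2607] F [ 0.7 -0.3  0.4] gap 0.065
gripped t 71.33 tcp [ 0.5961 -0.3554  0.2605] F [0.5 0.5 2.5] gap 0.0398
lift t 71.68 tcp [ 0.5955 -0.3557  0.2691] F [ 0.2  0.2 -5.5] gap 0.0396
above t 75.61 tcp [0.5262 0.0283 0.2767] F [ 0.4 -0.4 -4.5] gap 0.0394
touch True t 76.2 tcp [0.5256 0.0281 0.2644] F [-0.2 -0.8  6.1] gap 0.0396
released t 77.0 tcp [0.5256 0.0281 0.2644] F [-0.8  0.9  0.1] gap 0.0623
 t 80.79 tcp [ 0.3504 -0.3495  0.4501] F [-0.4  0.7  0.3] gap 0.0622
top tower 52 [0.5229 0.0266 0.1505] 0.1584706263660542
top obelisk 30 [ 0.5624 -0.0376  0.1475] 0.15145913886115359
top slice 94 [0.5623 0.0829 0.1262] 0.14022737976936084
top beryl 342 [0.4616 0.3466 0.0893] 0.09497236153002879
scene tower 48 [0.5307 0.0269 0.1497] 0.15874098377827692
scene obelisk 20 [ 0.5684 -0.0372  0.1474] 0.15111855287424486
scene slice 162 [0.5694 0.0833 0.1241] 0.13296586364745577
scene beryl 297 [0.4683 0.3471 0.0875] 0.09344244362793967
wrist tower 283 [0.5235 0.0304 0.1501] 0.15812983817059856
wrist obelisk 87 [ 0.5621 -0.0338  0.1476] 0.15197935575761853
wrist slice 655 [0.563  0.0864 0.126 ] 0.13241614950337222
```

View pics/c8.png

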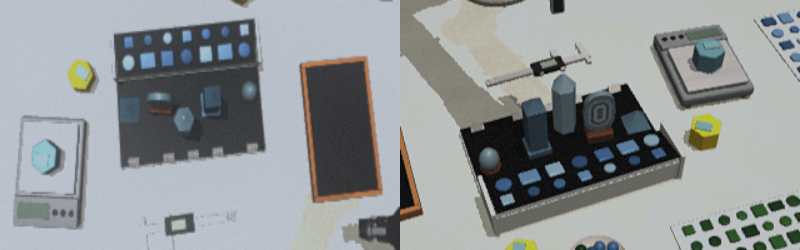

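All three are back within about 2 mm of their starting readings, and the beryl is centred on the pan. The arm is clear, so I'm handing in.

```bash
python3 -c "
from bench import arm
arm.dwell(.3);arm.sign_off();print(arm.get_time_s())"
```

```text
the job is handed in; nothing more can be done
the job is handed in; nothing more can be done
```

The beryl now stands upright in the middle of the scale's pan, and the tower, obelisk and slice are back on their original spots. I set the three aside upright on the tray first, and handed the job in at about 81 s of the 141 s allowed. No verdict is reported.

- **Set-aside stones:** in the last pictures all three stand upright. Matching the same camera view before and after, each is within about 2–3 mm of where it started.
- **Beryl:** it stands upright and let go. The close wrist view put it about 1 mm from the pan's middle. The later top and scene views differ from that by 3–6 mm, in line with those cameras' own offsets and still inside the 15 mm limit.
- **Pyramid and egg:** they look unmoved in the pictures; I did not measure them.
- **Other readings:** the top view taken right after placing the beryl read it up to 11 mm off. I think the arm was partly blocking that view, and the later clear top view did not repeat it. No check failed.

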